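# Load the sample and start a microscope scan

## Task

Start a scan using only the tips of the closed fingers, without grasping or lifting anything. First push the orange-fronted sample drawer fully home, flush with its white housing; then press the green-marked end of the laser unit's white rocker right down (on); last press the green key on the console all the way down and let it come up again. Do not press the red or the blue key, and leave the lenses, vial and other loose things where they are.

Things in the scene. Friction and masses are not known exactly. Their poses are not given: they have to be found in the camera images.
- loader: white fixed sample-loader housing, 180 deep (its x) x 170 wide (y) x 70 high (z) mm with two orange strips on its roof. Origin: on the table, at the middle of the lower edge of its front opening; its +x points from the opening into the housing (the way to push the drawer), +z up. It can stand left, middle or right. A loose silver lens stands on its roof, about 145 mm behind the front
- drawer_face (a point): centre of the flat orange front face of the black sample drawer; the face is 128 mm wide and 40 mm high, from 14 to 54 mm above the table, and moves with the drawer. The space in front of it is open; the fingers can push it anywhere on the face, and the opening is 134 mm wide so fingers near its middle never meet the housing
- drawer (a joint): how far the drawer stands out of the housing, m: 0 = home, flush with the housing's front, against a rigid stop; starts 0.04 to 0.075 out. It slides along the housing's x with about 3 N of friction plus a little drag, and stays where it is left
- laser_unit: grey fixed box 110 (x) x 100 (y) x 60 mm high with the white laser rocker on its top and an orange strip on its -x side. Origin: centre of its underside; +z up; its +x points to the rocker's green-marked (on) end. It can stand left, middle or right, turned by up to about 1 rad
- rocker_on (a point): point to press: top face of the rocker's green-barred on end, 19 mm from the pivot; moves with the rocker, a white slab 56 mm long (along the unit's x), 32 wide, 10 thick, pivoted at its middle 66 mm above the table. Off, the green end stands up, this point about 75 mm above the table; fully on, about 67 mm. The box's top (60 mm) is not reached when pressing
- rocker (a joint): tilt of the rocker, rad: about 0 = off (green end up), 0.44 = fully on (green end down, at a stop). Stiff by friction: about 3 N at the green end move it, and it stays where it is left
- console: white fixed console 100 (x) x 180 (y) x 34 mm high with an orange stripe along its far (+x) edge and three round push keys in a row along its y, 57 mm apart, the middle one on its centre; which colour is where varies. Origin: centre of its underside, +z up. It can stand left, middle or right
- start_top (a point): centre of the top of the green start key, a round cap 30 mm across in a black collar 46 mm across; cap top 56 mm above the table, 10 mm above its collar
- start (a joint): how far the green key is pressed, m: 0 up, 0.006 fully down; a spring returns it. It starts to move at about 1.5 N and is fully down at 5 N, against a stop, still 4 mm proud of the collar
- stop_top (a point): centre of the top of the red stop key, same size; not to be pressed
- stop (a joint): how far the red key is pressed, m, as the green one
- lamp_top (a point): centre of the top of the blue key, same size; not to be pressed
- lamp (a joint): how far the blue key is pressed, m, as the green one
- objective_a: loose silver microscope lens, 36 mm across, 44 high, on the loader's roof; origin at the centre of its foot; not to be disturbed
- objective_b: loose brass-coloured microscope lens, 36 mm across, 44 high, on the table in front, to the robot's right; origin at the centre of its foot; not to be disturbed
- vial: loose amber jar, 28 mm across, 50 high, on the table in front, to the robot's left; origin at the centre of its foot; not to be disturbed
- slide_box: loose blue slide box 85 x 45 x 32 mm, far right; origin at the centre of its underside; not to be disturbed
- dish: loose clear dish, 80 mm across, 16 high, far left; origin at the centre of its underside; not to be disturbed
- driver: loose screwdriver, 150 mm long, orange handle, lying on the right; not to be disturbed
- ref_puck: loose aluminium disc, 44 mm across, 12 high, on the left; origin at the centre of its underside; not to be disturbed
Things that resemble listed ones, but are neither listed nor needed, are in the scene too. There is more than one size of the laser_unit; the job needs the middle-sized.

How it is judged:
On the way, in this order (a step that is already met when the one before it is completed fails the run):
1. the drawer is pushed home (value of joint drawer below 0.004 m), for 0.1 s.
2. the rocker is pressed on (value of joint rocker above 0.38 rad and value of joint drawer below 0.004 m), for 0.1 s.
3. the green key is pressed all the way down (all of step 2 and value of joint start above 0.0048 m), for 0.05 s.
At the end, for the whole second after the job is handed in: The drawer is within 4 mm of flush, the rocker is on (tilt above 0.38 of 0.44 rad), the green key has been pressed at least 4.8 of its 6 mm after both and has come up again, the red and blue keys are up (all of step 2 and value of joint each of start, stop, lamp below 0.0015 m); the robot touches nothing.
It fails at once if the rocker is switched on before the drawer is home (value of joint rocker above 0.22 rad and value of joint drawer above 0.004 m).
It fails at once if the green key is pressed before the drawer is home and the rocker on (value of joint start above 0.003 m and (value of joint drawer above 0.004 m or value of joint rocker below 0.38 rad)).
It fails at once if the red or the blue key is pressed (value of joint any of stop, lamp above 0.0025 m).
It fails at once if a loose thing is lifted, carried or pushed more than 20 mm (distance of any of objective_a, objective_b, vial, slide_box, dish, driver, ref_puck from where it was at the start of the episode above 0.02 m).
It also fails if it takes over 58 s, if anything falls off the work surface, if the arm or the gripper's body presses on something with over 40 N, if the wrist force passes 120 N, or if a joint passes its speed limit or range.

## Robot

A 7-joint arm with a two-finger parallel gripper is mounted at the origin on the work surface. World frame = base frame: x ahead of the robot, y to its left, z up, the work surface at z = 0. Lengths are in m, angles in rad, forces in N, time in s.
With the tool pointing down it reaches from about 0.425 to 0.975 m from the base axis. Payload 16.7 kg.
Tool frame: the origin (TCP) lies midway between the tips of the shut fingers; the grasp point (between the pads) lies 19 mm behind it; z points along the fingers, y is the line along which they close (so a half turn about z gives the same grasp; the last joint's range is limited). The gripper opens to 85 mm and grips with 20 to 120 N. Pads are 22 mm wide; open, the fingers measure 114 mm over their backs; the gripper's body (76 mm by 85 mm) begins 54 mm behind the grasp point. The pads swing forward as they close: fully open they stand 13 mm farther back than shut.
Start: joints at [1.109, 0.426, 0.074, 1.606, -0.034, 1.111, -0.067], TCP at [0.207, -0.642, 0.231] pointing down, gripper open.
Joint ranges: [-2.85, 2.85], [-0.5, 2.14], [-1.23, 1.37], [0.21, 2.46], [-1.02, 4.16], [0.16, 2.05], [-2.73, 2.73]. Speed limits (rad/s): [1.89, 1.89, 2.39, 2.39, 3.01, 3.01, 3.01].

## Interface

Orientations are given as a rotation vector (axis times angle).
In Python, from bench import bot gives the robot as it stands. The module is installed in compiled form; this text tells all that it offers. Calls block until the motion is done:
- bot.move_pose(position, orientation): joint-space move of the TCP to a pose.
- bot.servo_line(position, orientation=None, velocity=0.15, threshold=None): straight line of the TCP; orientation=None keeps the orientation; velocity is the mean speed in m/s. With threshold (N) it stops when the force on the tool has changed by that much, and returns True; else False.
- bot.move_j(angles): joint-space move.
- bot.move_gripper(opening, effort=None): finger opening in m; effort is the grip in N (None keeps the last); returns when the fingers have stopped.
- bot.wait(seconds).
- bot.inverse_kinematics(position, orientation): joint angles nearest the present ones, or None.
- bot.sense(): the state.
- bot.read_camera(name): name is "side" or "top"; returns a dict with "image" (420x560x3 uint8, blue, green, red), "z_map" (420x560 float32, m along the optical axis (not along the pixel's ray), 0 where there is no reading), "fx", "fy", "cx", "cy" (pixels), "T" (4x4, takes a point from camera to world coordinates). Camera axes: x right, y up, looking along -z (the intrinsics and any distortion apply to the point x, -y, -z); pixel columns grow to the right and rows downward; lengths in m; the calibration is good to about 2 mm. A picture is of the moment at which its call begins.
A pose or a line that the arm cannot do raises bot.MotionError and nothing moves.
- bot.finish_job(): hands the job in; it is judged then, once.
Trained networks look in a picture, given as the dict that the camera call returned (one of the last four; its "shot" number tells which), for a name from the list of things; names that differ only in an ending like _2 or _b are one class to them, and where a whole thing is asked for, a point or a joint stands for the part that bears it (a point fixed in the world has none). Each returns a list of dicts, best first, with "confidence" (0 to 1); they miss things now and then, are a little off and sometimes report something else, mostly with a low value. They report only what shows in the picture. A call takes as long as a camera call. They do not tell look-alikes from the thing itself.
- bot.silhouettes(picture, target): "mask" (420x560 bool, what is visible of it) and "bbox" ([left, top, width, height] in pixels, round what is visible of it).
The state is a dict: "t": time; "q": joint angles; "joint_vel": joint speeds; "effort": joint torques, N m; "position": TCP position; "orientation": TCP orientation; "wrist_force": force on the tool from outside, world axes, zero at the start; "torque": the same for the moment, N m; "opening": finger opening in m; "grasp_force": force on a finger pad.
Only numpy, scipy, OpenCV 4.12 (cv2) and the standard library are available. Lean on these libraries where they do the work, as an engineer would, in place of code of your own. Each camera call takes 0.05 s, during which the arm holds its last target. There are 200 camera calls.

## Working session

There is one attempt and no reset: what is moved stays moved. The work goes in short steps, each a Python script; the robot and the scene stay as the last script left them, time stands still between calls to the robot, and variables do not carry over. Pictures are saved under pics/ and viewed, at most 10 in all, crops included, and the job is handed in when it is done.

```bash
mkdir -p pics
cat > h.py <<'E'
import numpy as np, cv2
from bench import bot
def world(c,mask=None):
    z=c["z_map"]; v,u=np.mgrid[:z.shape[0],:z.shape[1]]
    p=np.stack([(u-c["cx"])/c["fx"]*z,-(v-c["cy"])/c["fy"]*z,-z],-1)
    return p@c["T"][:3,:3].T+c["T"][:3,3]
E
python3 - <<'E'
from h import *
for n in("top","side"):
    c=bot.read_camera(n); cv2.imwrite(f"pics/{n}0.png",c["image"]); np.savez(n+"0.npz",**c)
    print(n,{k:v for k,v in c.items() if k not in("image","z_map")})
    W=world(c)
    for t in("loader","drawer_face","laser_unit","rocker_on","console","start_top","stop_top","lamp_top","objective_a"):
        for d in bot.silhouettes(c,t):
            m=d["mask"]&(c["z_map"]>0); print(t,round(d["confidence"],2),d["bbox"],np.median(W[m],0).round(3) if m.any() else None, np.percentile(W[m][:,2],95).round(3) if m.any() else None)
print(bot.sense())
E
```

```text
top {'fx': 443.78448733530814, 'fy': 443.78448733530814, 'cx': 279.8409144693768, 'cy': 213.83336070853193, 'T': array([[ 0.00381546,  0.99587479, -0.09065784,  0.43311072],
       [-0.99998731,  0.00350143, -0.00362273, -0.01021801],
       [-0.00329036,  0.09067051,  0.99587551,  1.29709509],
       [ 0.        ,  0.        ,  0.        ,  1.        ]]), 'shot': 1}
drawer_face 0.62 [363.9, 203.4, 22.8, 20.4] [ 0.548 -0.269  0.072] 0.079
laser_unit 0.64 [358.1, 255.2, 33.1, 28.2] [ 0.393 -0.276  0.041] 0.05
laser_unit 0.6 [290.2, 102.8, 66.7, 71.8] [ 0.756 -0.125  0.085] 0.102
rocker_on 0.81 [312.6, 119.4, 25.5, 28.9] [ 0.765 -0.13   0.099] 0.108
rocker_on 0.77 [363.5, 202.5, 22.2, 22.1] [ 0.548 -0.269  0.071] 0.078
start_top 0.65 [250.4, 200.9, 9.9, 10.9] [0.565 0.067 0.056] 0.06
start_top 0.58 [219.5, 261.5, 9.9, 9.9] [0.402 0.15  0.051] 0.055
start_top 0.25 [440.3, 198.6, 22.6, 30.9] [ 0.552 -0.499  0.032] 0.037
stop_top 0.74 [253.0, 202.7, 2.7, 12.0] [0.565 0.068 0.057] 0.061
stop_top 0.38 [290.6, 201.8, 10.7, 7.8] [ 0.568 -0.045  0.056] 0.06
lamp_top 0.51 [267.7, 203.3, 14.2, 8
[... 1463 characters left out ...]
 1.10946486,  0.4260893 ,  0.07385528,  1.60600508, -0.03409907,
        1.11078864, -0.06710551]), 'joint_vel': array([-4.46463334e-04,  1.60818341e-03,  1.28467501e-03, -3.15938722e-04,
        4.65981027e-04, -9.55927806e-05, -1.04644139e-03]), 'effort': array([ 6.64086074e-04, -9.49531031e+01,  3.75717893e+00, -4.63885510e+01,
        1.91285927e-02,  2.28244287e-03,  1.87057367e-05]), 'position': array([ 0.20708899, -0.64241008,  0.23130535]), 'orientation': array([-3.10344668e+00, -4.87800080e-01, -6.57089403e-05]), 'wrist_force': array([-0.56312904, -1.33674498, -0.55122086]), 'torque': array([ 0.00702051, -0.00312211, -0.01261798]), 'grasp_force': 0.0, 'opening': 0.08543244082696817}
```

Run:
```python
import cv2
a=cv2.imread("pics/top0.png"); cv2.imwrite("pics/topc.png",cv2.resize(a[90:300,150:430],None,fx=2.85,fy=2.85,interpolation=cv2.INTER_CUBIC)[:600])
b=cv2.imread("pics/side0.png"); cv2.imwrite("pics/sidec.png",cv2.resize(b[110:310,180:400],None,fx=3,fy=3,interpolation=cv2.INTER_CUBIC))
```

```text
(no output)
```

View pics/topc.png

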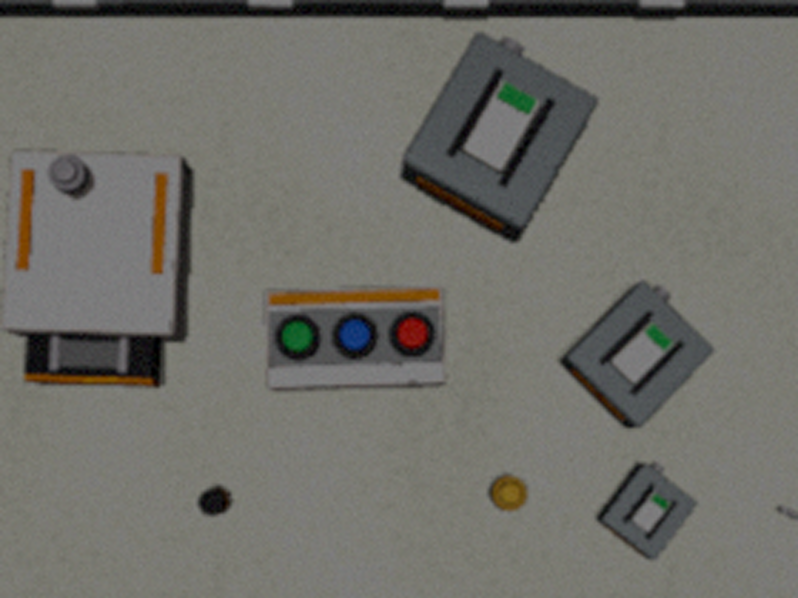

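View pics/sidec.png

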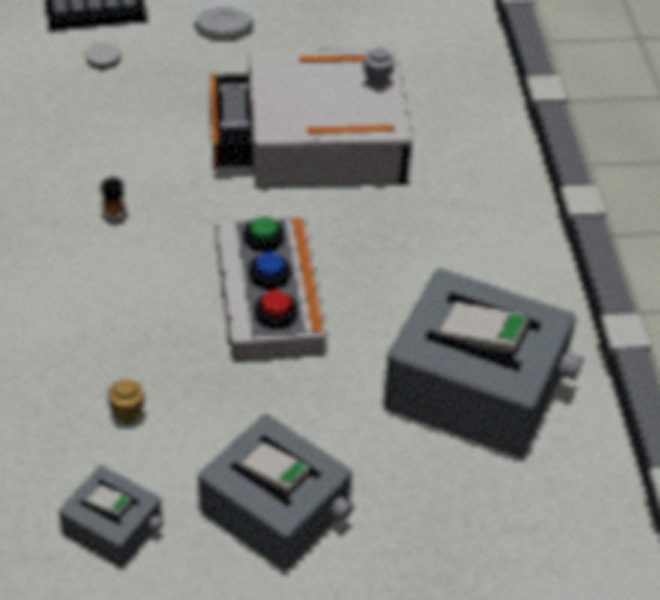

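Top view: the loader is at left, with its drawer front at about full-image px (182,222). The console is in the middle, with the green key at px (254,208), blue at (274,208) and red at (294,208). The amber vial is at (225,265) and the brass lens at (328,262). 

Laser candidates in the top view: large (325,138), middle (374,211) and small (376,269). The middle one fits, because its top measures about 60 mm high against about 0.10 m and 0.04 m for the others.

Run:
```python
from h import *
for n in("top","side"):
    c=dict(np.load(n+"0.npz")); W=world(c); hsv=cv2.cvtColor(c["image"],cv2.COLOR_BGR2HSV).astype(int); H,S,V=hsv[...,0],hsv[...,1],hsv[...,2]
    x,y,z=W[...,0],W[...,1],W[...,2]; ok=c["z_map"]>0
    def rep(name,m):
        if m.sum()<4: print(n,name,"none");return
        P=W[m]; r=cv2.minAreaRect(P[:,:2].astype(np.float32)*1000)
        print(n,name,m.sum(),"med",P.mean(0).round(4),"rect",np.round(r[0],1),np.round(r[1],1),round(r[2],1),"x",np.percentile(x[m],[2,98]).round(3),"z",np.percentile(z[m],[5,95]).round(3))
    g=(H>40)&(H<85)&(S>90); rd=((H<6)|(H>174))&(S>120); b=(H>100)&(H<130)&(S>120); o=(H>8)&(H<22)&(S>120)
    u=ok&(np.hypot(x-.545,y+.275)<.09)
    rep("unit top",u&(z>.054)&(z<.066)); rep("green bar",u&g); rep("rocker white",u&(S<40)&(V>140)&(z>.055))
    k=ok&(abs(x-.565)<.06)&(abs(y-.01)<.12)
    rep("console",k&(z>.028)&(z<.039)); 
    for nm,mm in(("green",g),("blue",b),("red",rd)): rep(nm,k&mm&(z>.049))
    L=ok&(abs(x-.63)<.16)&(abs(y-.24)<.13)
    rep("roof",L&(z>.064)&(z<.076)); rep("drawer",L&(z>.02)&(z<.06)&(x<.59)); rep("face orange",L&o&(z<.06)&(x<.58))
c=dict(np.load("side0.npz"))["image"]; cv2.imwrite("pics/mid.png",cv2.resize(c[240:305,235:305],None,fx=8,fy=8,interpolation=cv2.INTER_CUBIC))
```

```text
top unit top 1114 med [ 0.547  -0.2674  0.0606] rect [ 548.7 -269.1] [ 98.9 111.2] 45.0 x [0.487 0.608] z [0.056 0.065]
top green bar 37 med [ 0.5622 -0.2837  0.0768] rect [ 561.5 -283.8] [25.2 12.5] 50.2 x [0.553 0.572] z [0.074 0.08 ]
top rocker white none
top console 1477 med [0.5647 0.0114 0.0346] rect [566.7  11.4] [100.4 179.2] 1.9 x [0.518 0.614] z [0.03  0.038]
top green 89 med [0.5638 0.0678 0.0561] rect [562.7  67.2] [27.8 28.1] 0.2 x [0.551 0.576] z [0.051 0.06 ]
top blue 90 med [0.5658 0.0117 0.056 ] rect [564.6  12.2] [31.1 25.5] 0.3 x [0.552 0.58 ] z [0.05  0.061]
top red 95 med [ 0.5676 -0.0452  0.0556] rect [567.2 -45.7] [30.2 29.5] 40.8 x [0.554 0.58 ] z [0.05 0.06]
top roof 3597 med [0.6513 0.2687 0.0705] rect [646.9 270.4] [170.4 198.4] 88.6 x [0.569 0.741] z [0.066 0.074]
top drawer 867 med [0.543  0.2685 0.0524] rect [544.7 267. ] [ 68.8 169.1] 7.1 x [0.518 0.572] z [0.039 0.058]
top face orange 156 med [0.5219 0.2711 0.0494] rect [521.7 269.3] [ 43.4 130.9] 17.3 x [0.517 0.541] z [0.024 0.058]
side unit top 929 med [ 0.5483 -0.2761  0.0597] rect [ 549.4 -271.6] 
[... 369 characters left out ...]
] 1.5 x [0.52  0.617] z [0.029 0.038]
side green 47 med [0.5647 0.0636 0.0538] rect [566.3  62.9] [28.2 25.3] 9.4 x [0.553 0.579] z [0.05  0.058]
side blue 58 med [0.5669 0.0066 0.0544] rect [566.   7.] [30.8 29.4] 45.5 x [0.555 0.58 ] z [0.05  0.059]
side red 55 med [ 0.5696 -0.0492  0.055 ] rect [569.6 -47.9] [28.9 24.8] 84.9 x [0.557 0.582] z [0.051 0.059]
side roof 1423 med [0.6517 0.2588 0.0693] rect [657.2 267.2] [178.5 180.1] 88.7 x [0.571 0.743] z [0.065 0.074]
side drawer 481 med [0.5478 0.2475 0.0476] rect [546.8 258.8] [ 67.7 165.8] 7.1 x [0.52  0.587] z [0.025 0.058]
side face orange 61 med [0.5242 0.2632 0.05  ] rect [524.4 265.5] [120.8   8.3] 88.7 x [0.52 0.53] z [0.039 0.056]
```

View pics/mid.png

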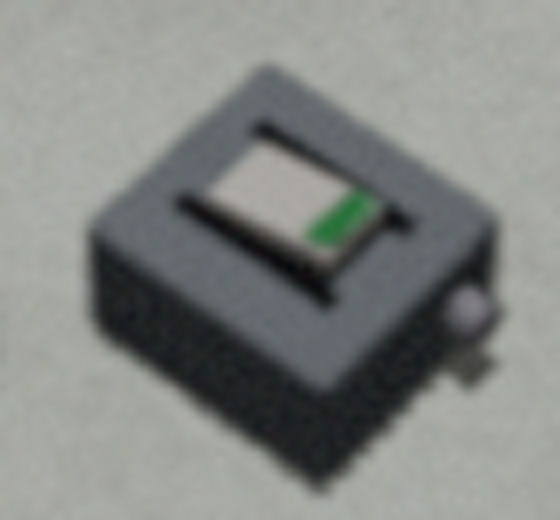

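The crop confirms the middle unit: its top is 111 x 100 mm at z = 60 mm, and the green end points at about -45°, with the bar at (0.563,-0.284). I'll start with the drawer.

Run:
```python
from h import *
R=[np.pi,0,0]
bot.move_gripper(0.0)
bot.move_pose([0.45,0.2685,0.22],R); print(bot.sense()["position"],bot.sense()["t"])
bot.servo_line([0.475,0.2685,0.034],R,velocity=0.15)
print(bot.sense()["wrist_force"])
r=bot.servo_line([0.59,0.266,0.034],R,velocity=0.05,threshold=14)
s=bot.sense(); print(r,s["position"],s["wrist_force"],s["t"])
c=bot.read_camera("side"); cv2.imwrite("pics/d1.png",cv2.resize(c["image"][110:210,200:360],None,fx=4,fy=4,interpolation=cv2.INTER_CUBIC))
```

```text
[0.45035312 0.26799981 0.21988456] 5.0583
[-0.96751624  0.21268776  0.23819229]
True [0.55378706 0.26645856 0.03334455] [-0.62883636  0.1406679   0.45199423] 7.9417
```

View pics/d1.png

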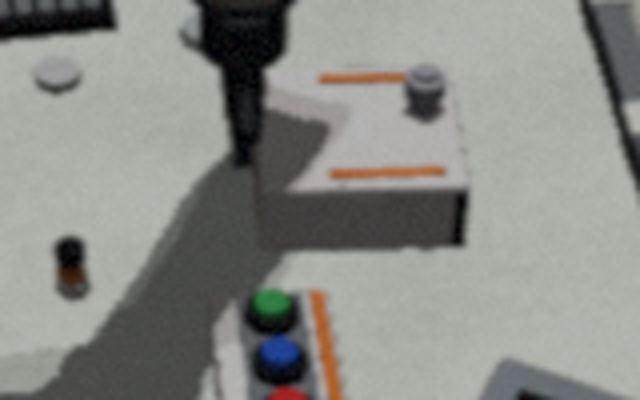

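The drawer looks home, with the front flush at crop px (258,170). I'll push once more to confirm, then back off and check.

Run:
```python
from h import *
R=[np.pi,0,0]
r=bot.servo_line([0.59,0.266,0.034],R,velocity=0.03,threshold=25)
s=bot.sense(); print(r,s["position"],s["wrist_force"],s["t"])
bot.servo_line([0.50,0.2685,0.036],R,velocity=0.15)
bot.servo_line([0.47,0.2685,0.2],R,velocity=0.2)
bot.move_pose([0.5625,-0.2835,0.2],[np.pi,0,0])
s=bot.sense(); print(s["position"],s["t"])
c=bot.read_camera("top"); W=world(c)
x,y,z=W[...,0],W[...,1],W[...,2]
hsv=cv2.cvtColor(c["image"],cv2.COLOR_BGR2HSV).astype(int)
L=(c["z_map"]>0)&(abs(y-.268)<.05)&(x>.48)&(x<.75)
print("roof xmin",np.percentile(x[L&(z>.064)],1),"low pts x",np.percentile(x[L&(z>.02)&(z<.058)],[1,50]) if (L&(z>.02)&(z<.058)).sum() else None)
cv2.imwrite("pics/d2.png",cv2.resize(c["image"][120:290,150:420],None,fx=2.9,fy=2.9,interpolation=cv2.INTER_CUBIC))
```

```text
True [0.5536762  0.26603319 0.03279205] [ 0.45441466 -0.27055424 -0.53034719] 8.375
[ 0.56304619 -0.28206312  0.20016001] 11.8833
roof xmin 0.5663893915216505 low pts x [0.56428868 0.56554724]
```

View pics/d2.png

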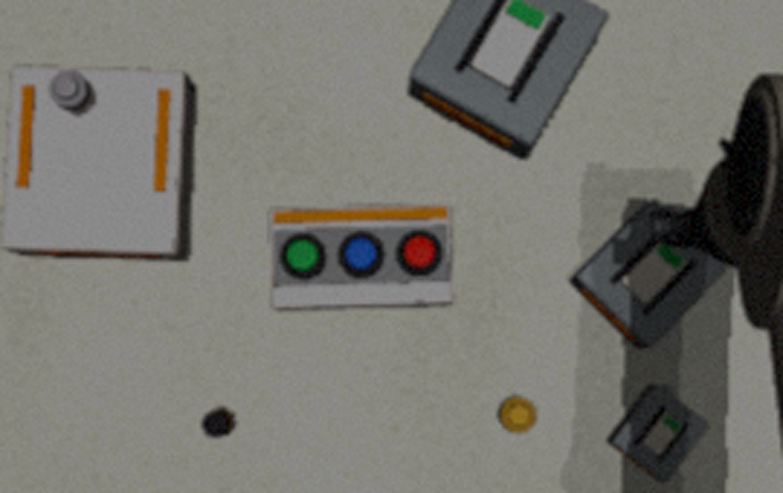

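The drawer is flush: the roof's front edge is at x 0.566 and the orange front at 0.565. The rocker's green end is at crop px (670,255). Pressing it now.

Run:
```python
from h import *
a=-np.pi/8; R=list(np.pi*np.array([np.cos(a),np.sin(a),0]))
p=[0.5645,-0.2855]
bot.move_pose(p+[0.12],R)
bot.servo_line(p+[0.09],R,velocity=0.1); print(bot.sense()["position"],bot.sense()["wrist_force"])
r=bot.servo_line(p+[0.0635],R,velocity=0.03,threshold=20)
s=bot.sense(); print(r,s["position"],s["wrist_force"],s["t"])
bot.servo_line(p+[0.2],velocity=0.2)
bot.move_pose([0.564,0.0665,0.16],[np.pi,0,0])
c=bot.read_camera("side"); W=world(c); hsv=cv2.cvtColor(c["image"],cv2.COLOR_BGR2HSV).astype(int)
g=(hsv[...,0]>40)&(hsv[...,0]<85)&(hsv[...,1]>90)&(np.hypot(W[...,0]-.549,W[...,1]+.27)<.06)
print(g.sum(),W[g].mean(0)); print(bot.sense()["position"],bot.sense()["t"])
cv2.imwrite("pics/r1.png",cv2.resize(c["image"][160:310,200:400],None,fx=4,fy=4,interpolation=cv2.INTER_CUBIC))
```

```text
[ 0.56433829 -0.28537413  0.08969298] [ 0.16295658 -0.05513779 -0.068246  ]
True [ 0.56580843 -0.28659855  0.06695354] [-3.23173923  0.28501312 13.09441732] 13.9333
27 [ 0.56525192 -0.28491206  0.06587161]
[0.56449843 0.06470697 0.15993814] 16.1333
```

View pics/r1.png

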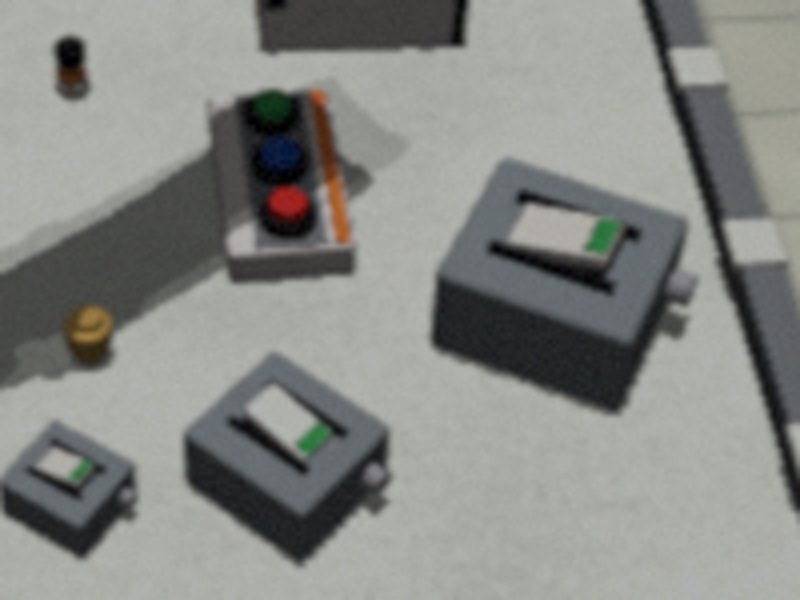

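The rocker is on: the green end dropped from z = 0.075 to 0.066, and the stop was felt (crop px (313,440)). Next is the green key at crop px (272,108).

Run:
```python
from h import *
R=[np.pi,0,0]; p=[0.5645,0.066]
bot.servo_line(p+[0.075],R,velocity=0.12)
r=bot.servo_line(p+[0.0475],R,velocity=0.02,threshold=22)
s=bot.sense(); print(r,s["position"],s["wrist_force"],s["t"])
bot.wait(0.2); s=bot.sense(); print(s["position"],s["wrist_force"])
bot.servo_line(p+[0.22],R,velocity=0.15)
bot.move_pose([0.45,-0.1,0.35],R)
W=None
for n in("top","side"):
    c=bot.read_camera(n); W=world(c); hsv=cv2.cvtColor(c["image"],cv2.COLOR_BGR2HSV).astype(int)
    g=(hsv[...,0]>40)&(hsv[...,0]<85)&(hsv[...,1]>90)
    for q in((.564,.066),(.564,-.285)):
        m=g&(np.hypot(W[...,0]-q[0],W[...,1]-q[1])<.03); print(n,m.sum(),W[m].mean(0) if m.any() else None)
cv2.imwrite("pics/e.png",c["image"]); print(bot.sense()["t"],bot.sense()["wrist_force"])
```

```text
True [0.56454884 0.0659645  0.04994117] [-4.31938363 -1.90965931 14.66768294] 18.1667
[0.56456156 0.06598264 0.04994675] [-4.87517478 -1.27231856 15.18678557]
top 105 [0.56379637 0.06714129 0.05467261]
top 0 None
side 64 [0.56466905 0.0619245  0.05123303]
side 26 [ 0.56522882 -0.28486794  0.06647576]
20.7083 [-0.49936325 -0.3098403  -0.11754964]
```

View pics/e.png

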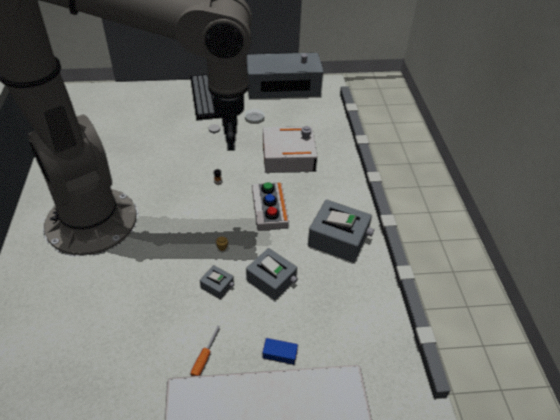

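The key was held at z = 0.050 with 15 N, so it was fully down, and it has come up again. The picture shows the arm clear, the drawer flush at (263,145), the rocker on at (272,266) and the loose things in place.

```bash
python3 -c "
from bench import bot
print(bot.finish_job())"
```

```text
the job is handed in; nothing more can be done
None
```

I handed the job in at about 21 s of the 58 s allowed: the drawer is home, the rocker on, and the green key was pressed fully and let up, with no loose thing visibly moved; no verdict was returned.

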